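# Hold a painted test tile in the curing box

### The arm

A 6-joint arm with a two-finger parallel gripper is mounted at the origin on the work surface. World frame = base frame: x ahead of the robot, y to its left, z up, the work surface at z = 0. Lengths are in m, angles in rad, forces in N, time in s.
With the tool pointing down it reaches from about 0.35 to 0.975 m from the base axis. Payload 4.9 kg.
Tool frame: the origin (TCP) lies at the very end of the fingers, on their centre line; the grasp point (between the pads) lies 19 mm behind it (ctrl.grasp_offset is the distance from the TCP to the grasp point, in m); z points along the fingers, y is the line along which they close (so a half turn about z gives the same grasp; the last joint's range is limited). The gripper opens to 85 mm and grips with 20 to 120 N. Pads are 22 mm wide; open, the fingers measure 114 mm over their backs; the gripper's body (76 mm by 85 mm) begins 54 mm behind the grasp point. The pads swing forward as they close: fully open they stand 13 mm farther back than shut.
Start: joints at [1.056, 0.053, 1.613, -0, 1.476, -0.119], TCP at [0.241, 0.577, 0.231] pointing down, gripper open.
Joint ranges: [-3.01, 3.01], [-1.01, 2.22], [0.06, 2.58], [-1.02, 4.17], [0.09, 2.62], [-3.14, 3.14]. Speed limits (rad/s): [2.57, 2.57, 3.14, 3.14, 3.14, 3.14].

### API

Orientations are given as a rotation vector (axis times angle).
In Python, from station import ctrl, optics gives the robot as it stands.
- The arm moves only by the shell command python3 -m handwheel 'ROWS' [OPENING] [FORCE]. ROWS is JSON, a list of rows, each an object of numbers: "tx", "ty", "tz": the shift along the tool's x, y, z in mm; "roll": the turn about the tool's z in rad. A call has 1 to 12 rows; each row shifts and turns the commanded pose from where the row before left it, along the tool's axes as they then stand; what a row does not reach is not made up. A row lasts 1/12 s, in which the tool goes at most 41.7 mm and 7.16 degrees, less where a joint would pass 70% of its speed; a pose out of reach is approached as far as the arm can. A call with a gripper value outside its range is refused whole. OPENING is the finger opening in mm, from 0 to 85.4, set as the call begins (- or left out, the last holds). The fingers move at their own pace and stop on an object; FORCE is the grip in N (left out, the last holds). Time passes only in rows, so rows that do not move let the fingers close. It gives the time, the measured TCP pose, the force, the opening and the grip force at its end, in the units of the state.
- ctrl.get_obs(): the state, without advancing time (a new reading comes with each control period).
- optics.get_image(name): name is "scene" or "top" or "wrist"; returns (picture, depth): 400x640x3 uint8, red, green, blue; 400x640 float32, m along the optical axis (not along the pixel's ray), 0 where there is no reading.
- optics.camera_params(name): a dict with "mtx" (3x3 intrinsics, pixels), "k1" (the pictures are not rectified: a ray, as slopes to the right and down, at radius r is drawn at 1 + k1 r^2 times it, then the intrinsics apply), "extrinsics" (4x4, takes a point from camera to world coordinates); the wrist camera has in their place "tool_from_camera" (4x4, takes a point from camera to tool coordinates, whose origin is the TCP and whose axes are the flange's). Camera axes: x right, y down, z forward; pixel columns grow to the right and rows downward; lengths in m; the calibration is good to about 2 mm. A picture is of the moment at which its call begins: read the wrist's pose just before it. camera_params takes no time and is no camera call.
- ctrl.finish_job(): hands the job in; it is judged then, once.
The state is a dict: "t": time; "q": joint angles; "dq": joint speeds; "effort": joint torques, N m; "tool_pos": TCP position; "tool_rot": TCP orientation; "contact_force": force on the tool from outside, world axes, zero at the start; "wrist_torque": the same for the moment, N m; "opening": finger opening in m; "grip_force": force on a finger pad.
Only numpy, scipy, OpenCV 4.12 (cv2) and the standard library are available. Lean on these libraries where they do the work, as an engineer would, in place of code of your own. Each camera call takes 0.05 s, during which the arm holds its last target. There are 200 camera calls.

### The job

The glaze jar has been left on top of the light-curing box, over its slot: stand it upright on the table halfway between the brush pot and the white can, in line with them, and let go. Then take the red tile from the rack and lower it, red end down, through the slot until all of its red part is inside and its white end still stands well out of the lid, and finish there, still holding it hanging in the light without forcing it against the slot. Leave the other tiles, the pot, the can, the cup and the vase where they are.

Things in the scene. Friction and masses are not known exactly. Their poses are not given: they have to be found in the camera images.
- curing_box: Fixed white light-curing box, 130 (x) x 130 (y) x 130 mm high, clear windows on its -x and +x faces, dark steel lid 10 mm thick with the slot in its centre. Hollow inside, inner floor 6 mm above the table. Origin: centre of the underside, z up. It stands left or right on the table with some yaw. Its yaw gives the slot's direction.
- slot (a point): Centre of the slot's mouth, level with the lid's top, 130 mm above the table; axes as curing_box. The slot is 10 mm wide along x and 46 mm long along y, straight down through the 10 mm lid, with its upper edges chamfered by 3 mm. It is 2 mm wider and longer than a tile.
- rack: Fixed pale wooden bar 55 (x) x 210 (y) x 30 mm high with three grooves in a row along y, 65 mm apart (at y = -65, 0, 65 mm), each 11 mm (x) by 47 mm (y) and 22 mm deep, one tile standing upright in each, in any order. Origin: centre of the underside, z up.
- red_tile: Loose ceramic test tile standing upright in the rack: 8 mm thick (x), 44 mm wide (y), 125 mm high (z), about 0.11 kg. The lower 65 mm is red with cream diamonds, the upper 60 mm plain white. Origin: centre of the lower (red) end, z along the tile towards the white end. It starts with its lower end 8 mm above the table and its x axis along the rack's.
- red_edge (a point): On the red tile's centre line, where red meets white: 65 mm above its lower end, 60 mm below its upper end; axes as red_tile.
- blue_tile: Same tile with a blue lower part, standing in the rack; leave it. Origin: centre of the lower end.
- green_tile: Same tile with a green lower part, standing in the rack; leave it. Origin: centre of the lower end.
- glaze_jar: Loose amber jar with a yellow lid, 46 mm diameter, 60 mm high, about 0.15 kg, starting upright on the curing box's lid over the slot (so its underside is 130 mm above the table). Origin: centre of the underside, z up.
- brush_pot: Loose blue ceramic pot of brushes, 66 mm diameter, 100 mm high, brushes up to 205 mm above the table. Origin: centre of the underside; its own +y axis points to the white can, whose centre is 240 mm away.
- white_can: Loose white can, 66 mm diameter, 100 mm high, 240 mm from the brush pot, centre to centre. Origin: centre of the underside.
- tea_cup: Loose white mug, 84 mm rim diameter, 55 mm high, at the far right; leave it. Origin: centre of the underside.
- red_vase: Loose round red vase, 130 mm diameter, 140 mm high, at the far left; leave it. Origin: centre of the underside.
Mind the look-alikes: they are no part of the job. Leave any pink look-alike of the glaze_jar alone. What is shaped like the red_tile but black is not meant.

How it is judged:
By the outcome, as a careful person would: the job done as asked, in the order asked, and still so for the second after the job is handed in, while the arm keeps its last pose, push and grip.
It also fails if it takes over 61 s, if anything falls off the work surface, if the arm or the gripper's body presses on something with over 40 N, if the wrist force passes 120 N, or if a joint passes its speed limit or range.

## Working session

There is one attempt and no reset: what is moved stays moved. The work goes in short steps, Python scripts to look and compute and a shell command to move; the robot and the scene stay as the last step left them, time stands still between calls to the robot, and variables do not carry over. Pictures are saved under pics/ and viewed, at most 12 in all, crops included, and the job is handed in when it is done.

```bash
ls; mkdir -p pics
python3 - <<'E'
from station import ctrl, optics
import cv2,numpy as np
o=ctrl.get_obs();print(o)
for n in ("scene","top"):
    p,d=optics.get_image(n);cv2.imwrite(f"pics/{n}0.png",p[...,::-1]);np.savez(f"{n}0.npz",p=p,d=d)
    print(optics.camera_params(n))
print(optics.camera_params("wrist"))
E
```

```text
pics
{'t': 0.0, 'q': array([ 1.05601864e+00,  5.33552867e-02,  1.61432048e+00,  1.05389012e-05,
        1.47597388e+00, -1.18972990e-01]), 'dq': array([-0.00100181, -0.0008745 ,  0.00018724, -0.00023753, -0.00136007,
        0.00053282]), 'effort': array([ 6.22203679e-04, -3.93687272e+01, -3.70177925e+01, -5.46103945e-05,
        7.02900157e-03,  8.45989007e-06]), 'tool_pos': array([0.24063974, 0.57613745, 0.23004817]), 'tool_rot': array([-6.17551412e-01, -3.07963241e+00,  3.06448266e-03]), 'contact_force': array([ 0.48242874, -0.32860013,  0.0702068 ]), 'wrist_torque': array([-0.05459165,  0.01106399,  0.04054379]), 'grip_force': 0.0, 'opening': 0.0852033857011035}
{'mtx': array([[489.41630804,   0.        , 315.59567235],
       [  0.        , 489.41630804, 203.10381531],
       [  0.        ,   0.        ,   1.        ]]), 'k1': 0.02872516416667242, 'extrinsics': array([[ 0.76032451,  0.33521205, -0.55636276,  1.3711098 ],
       [ 0.64935054, -0.41313849,  0.63848294, -0.89684202],
       [-0.01582769, -0.84672869, -0.53178945,  0.83186738],
       [ 0.        ,  0.        ,  0. 
[... 329 characters left out ...]
0466505, -0.0097008 ],
       [ 0.00256379, -0.12592885, -0.99203596,  1.84609489],
       [ 0.        ,  0.        ,  0.        ,  1.        ]])}
{'mtx': array([[312.45498094,   0.        , 321.52264777],
       [  0.        , 312.45498094, 203.46737521],
       [  0.        ,   0.        ,   1.        ]]), 'k1': -0.020655749394836182, 'tool_from_camera': array([[ 6.04724418e-04, -9.57720434e-01, -2.87699853e-01,
         7.31227462e-02],
       [ 9.99999263e-01,  8.82042840e-04, -8.34294756e-04,
         6.52267000e-04],
       [ 1.05278473e-03, -2.87699136e-01,  9.57720261e-01,
        -1.42422525e-01],
       [ 0.00000000e+00,  0.00000000e+00,  0.00000000e+00,
         1.00000000e+00]])}
```

View pics/scene0.png

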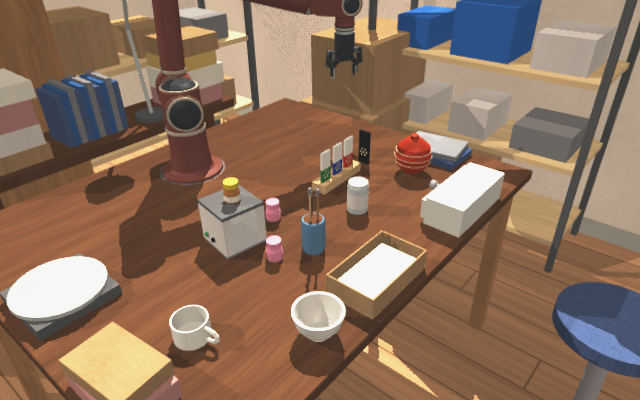

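View pics/top0.png

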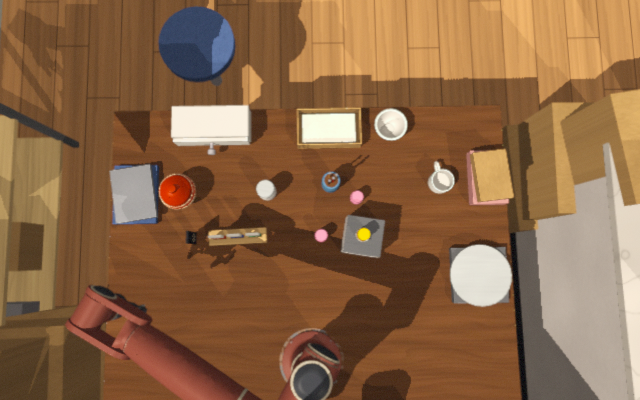

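Scene: the box with the jar is at scene (231,215) / top (363,236). The rack is at top (238,237), and red is the tile nearest the black look-alike, scene (348,155). The pot is at top (331,181), the can at (265,189), and the pink jars at (321,236) and (357,197).

```bash
cat > h.py <<'E'
import numpy as np,cv2
from scipy.spatial.transform import Rotation as R
def cloud(d,prm,T=None):
    K=prm["mtx"];k=prm["k1"];h,w=d.shape
    u,v=np.meshgrid(np.arange(w),np.arange(h))
    g=cv2.undistortPoints(np.stack([u,v],-1).reshape(-1,1,2).astype(float),K,np.array([k,0,0,0.])).reshape(h,w,2)
    T=prm["extrinsics"] if T is None else T
    c=np.dstack([g*d[...,None],d])
    P=c@T[:3,:3].T+T[:3,3]; P[d==0]=np.nan
    return P
def tool_T(o):
    T=np.eye(4);T[:3,:3]=R.from_rotvec(o["tool_rot"]).as_matrix();T[:3,3]=o["tool_pos"];return T
def rect(P,m):
    q=P[m][:,:2].astype(np.float32)*1000
    (c,s,a)=cv2.minAreaRect(q); return np.round(c,1),np.round(s,1),round(a,1),len(q)
E
python3 - <<'E'
from h import *
from station import optics
for n in("top","scene"):
    f=np.load(n+"0.npz");P=cloud(f["d"],optics.camera_params(n));p=f["p"].astype(int)
    x,y,z=P[...,0],P[...,1],P[...,2]
    def reg(u0,u1,v0,v1,z0,z1):
        m=np.zeros(z.shape,bool);m[v0:v1,u0:u1]=1;return m&(z>z0)&(z<z1)
    print(n)
    if n=="top": L=dict(lid=(335,392,208,262,.122,.140),jar=(335,392,208,262,.175,.2),pot=(315,350,160,195,.085,.108),can=(250,280,175,205,.09,.11),rack=(200,272,220,250,.02,.04),tiles=(200,272,220,250,.11,.15),black=(180,200,225,250,.05,.2),pink1=(312,330,226,246,.03,.1),pink2=(349,366,188,206,.03,.1),table=(280,310,200,250,-.05,.05),vase=(155,200,170,212,.05,.2))
    else: L=dict(lid=(195,270,170,225,.122,.140),jar=(220,242,172,205,.175,.2),pot=(295,330,200,255,.05,.108),can=(340,375,172,218,.05,.11),rack=(308,365,155,195,.02,.04),tiles=(315,356,130,190,.11,.15),table=(280,300,280,320,-.05,.05))
    for k,r in L.items():
        m=reg(*r)
        if m.sum()>3: print(k,*rect(P,m),np.median(z[m]).round(4))
    # tiles by colour
    H=cv2.cvtColor(f["p"],cv2.COLOR_RGB2HSV)
    for k,lo,hi in(("green",45,90),("blue",100,125),("red",-1,6)):
        r=L["rack"];m=reg(r[0],r[1],r[2]-30,r[3],.035,.075)&(H[...,1]>110)&(H[...,0]>lo)&(H[...,0]<hi)
        if m.sum()>3: print(k,*rect(P,m))
f=np.load("top0.npz")["p"];cv2.imwrite("pics/c1.png",cv2.resize(f[150:260,180:400],None,fx=3.6,fy=3.6,interpolation=3)[...,::-1])
E
```

```text
top
lid [ 443.6 -193.6] [130.5 129.9] 80.4 1151 0.1288
jar [ 446.4 -187.5] [38.1 39. ] 44.4 122 0.1887
pot [647.3 -84.4] [64.7 62.8] 44.0 207 0.0982
can [620.2 154.6] [61.1 61.9] 59.9 234 0.0986
rack [454.4 265.7] [ 55.6 208.1] 2.1 637 0.028
tiles [454.4 265.4] [  8.5 170.5] 2.4 105 0.1299
black [450.7 426.2] [ 8.9 43.6] 89.1 91 0.1019
pink1 [452.6 -46.1] [40.3 39. ] 24.3 105 0.0578
pink2 [ 591.8 -181.6] [40.  40.3] 66.3 110 0.0577
table [496.5  53.7] [110.6 185.9] 89.2 1492 -0.0016
vase [620.2 477.7] [124.  124.7] 35.1 997 0.1056
scene
lid [ 446.6 -191.4] [133.9 137.2] 80.2 1080 0.1287
jar [ 449.5 -186.8] [40.5 46.3] 67.8 157 0.1875
pot [651.1 -86.3] [65.  65.4] 86.5 576 0.0903
can [628.  152.2] [65.3 61.2] 87.7 464 0.0869
rack [458.1 290.8] [ 60.8 277.6] 0.7 470 0.028
tiles [457.  263.7] [ 16.  175.9] 2.6 212 0.1232
table [ 750.  -287.3] [ 48.8 189.6] 42.8 660 -0.0009
green [462.  198.5] [ 9.3 48.9] 0.9 34
blue [458.1 264.9] [11.4 47.7] 5.7 45
red [457.  327.6] [11.6 48.6] 1.2 65
```

View pics/c1.png

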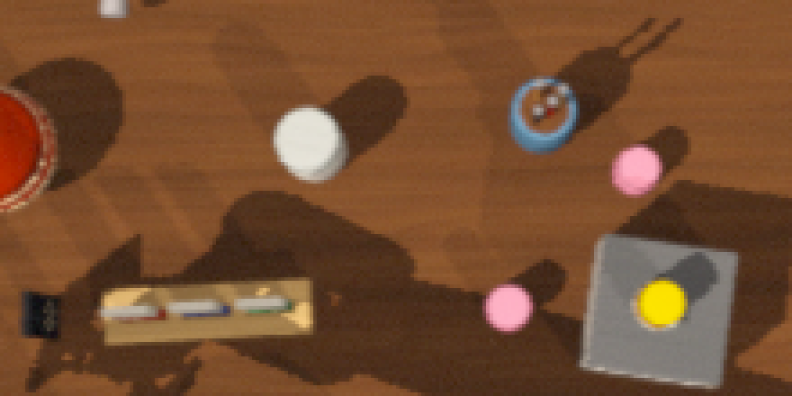

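The points agree between the two cameras, and pot to can comes out at 240 mm. I'll raise the tool, turn it to azimuth 2°, and cross to the jar.

```bash
cat > go.py <<'E'
import sys
from h import *
from station import ctrl
# target world x y z (mm), azimuth of tool y (deg) -> tool-frame shift after roll
def go(x,y,z,az):
    o=ctrl.get_obs();T=tool_T(o);a0=np.degrees(np.arctan2(T[1,1],T[0,1]))
    roll=np.radians(a0-az);Rn=T[:3,:3]@R.from_euler("z",roll).as_matrix()
    d=Rn.T@(np.array([x,y,z])-o["tool_pos"]*1000)
    print("t",round(o["t"],2),"pos",(o["tool_pos"]*1e3).round(1),"az",a0.round(2),"tilt",np.degrees(np.arccos(-T[2,2])).round(2),"roll",roll.round(4),"shift",d.round(1),"open",round(o["opening"]*1e3,1),"grip",round(o["grip_force"],1),"F",o["contact_force"].round(1))
if __name__=="__main__": go(*map(float,sys.argv[1:5]))
E
python3 -m handwheel '[{"roll":0.114,"tz":-7},{"roll":0.114,"tz":-7},{"roll":0.114,"tz":-7},{"roll":0.114,"tz":-7},{"roll":0.114,"tz":-7},{"roll":0.114,"tz":-7},{"roll":0.114,"tz":-7},{"roll":0.114,"tz":-7},{"roll":0.114,"tz":-7},{"roll":0.114,"tz":-7}]' && python3 -m handwheel '[{"tx":-38,"ty":9},{"tx":-38,"ty":9},{"tx":-38,"ty":9},{"tx":-38,"ty":9},{"tx":-38,"ty":9},{"tx":-38,"ty":9},{"tx":-38,"ty":9},{"tx":-38,"ty":9},{"tx":-38,"ty":9},{"tx":-38,"ty":9}]'; python3 go.py 448 -188 300 2.1
```

```text
t 0.1 pos [240.7 576.2 230.2] az 67.32 tilt 0.11 roll 1.1383 shift [-771.4  179.1  -68.8] open 85.5 grip 0.0 F [ 0.1 -0.2  0.8]$[0]: bad value
```

```bash
python3 -m handwheel '[{"tx":0,"ty":0,"tz":-7,"roll":0.114},{"tx":0,"ty":0,"tz":-7,"roll":0.114},{"tx":0,"ty":0,"tz":-7,"roll":0.114},{"tx":0,"ty":0,"tz":-7,"roll":0.114},{"tx":0,"ty":0,"tz":-7,"roll":0.114},{"tx":0,"ty":0,"tz":-7,"roll":0.114},{"tx":0,"ty":0,"tz":-7,"roll":0.114},{"tx":0,"ty":0,"tz":-7,"roll":0.114},{"tx":0,"ty":0,"tz":-7,"roll":0.114},{"tx":0,"ty":0,"tz":-7,"roll":0.114}]'; python3 go.py 448 -188 300 2.1
```

```text
t: 0.93
tool_pos: [0.2408, 0.5764, 0.3009]
tool_rot: [2.188, 2.254, -0.002]
contact_force: [-0.2, -0.0, 0.2]
opening: 0.0852
grip_force: 0.0
t 0.93 pos [240.8 576.4 300.9] az 1.68 tilt 0.08 roll -0.0073 shift [-771.5  179.     1.6] open 85.2 grip 0.0 F [-0.2 -0.   0.2]
```

```bash
python3 -m handwheel '[{"tx":-38.5,"ty":9,"tz":0,"roll":0},{"tx":-38.5,"ty":9,"tz":0,"roll":0},{"tx":-38.5,"ty":9,"tz":0,"roll":0},{"tx":-38.5,"ty":9,"tz":0,"roll":0},{"tx":-38.5,"ty":9,"tz":0,"roll":0},{"tx":-38.5,"ty":9,"tz":0,"roll":0},{"tx":-38.5,"ty":9,"tz":0,"roll":0},{"tx":-38.5,"ty":9,"tz":0,"roll":0},{"tx":-38.5,"ty":9,"tz":0,"roll":0},{"tx":-38.5,"ty":9,"tz":0,"roll":0}]'>/dev/null;python3 go.py 448 -188 300 2.1
python3 -m handwheel '[{"tx":-38.5,"ty":9,"tz":0,"roll":0},{"tx":-38.5,"ty":9,"tz":0,"roll":0},{"tx":-38.5,"ty":9,"tz":0,"roll":0},{"tx":-38.5,"ty":9,"tz":0,"roll":0},{"tx":-38.5,"ty":9,"tz":0,"roll":0},{"tx":-38.5,"ty":9,"tz":0,"roll":0},{"tx":-38.5,"ty":9,"tz":0,"roll":0},{"tx":-38.5,"ty":9,"tz":0,"roll":0},{"tx":-38.5,"ty":9,"tz":0,"roll":0},{"tx":0,"ty":0,"tz":0,"roll":0}]'>/dev/null
cat > look.py <<'E'
import sys
from h import *
from station import ctrl,optics
def look(tag,save=False):
    o=ctrl.get_obs();p,d=optics.get_image("wrist");prm=optics.camera_params("wrist")
    np.savez(tag+".npz",p=p,d=d)
    if save: cv2.imwrite(f"pics/{tag}.png",p[...,::-1])
    return p,cloud(d,prm,tool_T(o)@prm["tool_from_camera"])
E
python3 - <<'E'
from look import *;from go import go
p,P=look("w1",True);z=P[...,2]
H=cv2.cvtColor(p,cv2.COLOR_RGB2HSV)
print("jar",rect(P,(z>.18)&(z<.195)),"lid",rect(P,(z>.124)&(z<.135)),np.nanmedian(z[(z>.124)&(z<.135)]))
go(448,-188,300,2.1)
E
```

```text
t 1.77 pos [344.1 193.3 300.9] az 2.05 tilt 0.01 roll -0.0009 shift [-384.9   89.9    0.9] open 85.5 grip 0.0 F [ 1.  -0.5  0.2]
jar (array([ 549.7, -139.9]), array([262.5,  41.7]), 23.8, 2288) lid (array([ 518.9, -177.2]), array([315.4, 167.9]), 10.6, 12012) 0.12990897110967772
t 2.65 pos [ 437.2 -151.1  300.1] az 1.71 tilt 0.15 roll -0.0068 shift [-37.3   9.4   0.1] open 85.3 grip 0.0 F [-0.3 -0.3 -0.6]
```

View pics/w1.png

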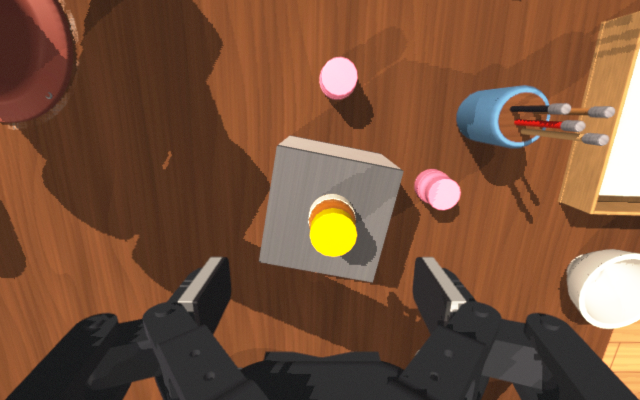

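The wrist view shows the lid between (260,137) and (402,282), with the yellow jar lid at (333,232). I'll redo the fit on those pixels only.

```bash
python3 - <<'E'
from h import *;from go import go
from station import ctrl,optics
f=np.load("w1.npz");prm=optics.camera_params("wrist");o=ctrl.get_obs()
P=cloud(f["d"],prm,tool_T(o)@prm["tool_from_camera"]);z=P[...,2]
M=np.zeros(z.shape,bool);M[130:290,255:408]=1
m=M&(z>.18)&(z<.195);print("jar",rect(P,m),np.median(z[m]))
m=M&(z>.124)&(z<.135);print("lid",rect(P,m))
m=np.zeros(z.shape,bool);m[85:150,455:552]=1;m&=(z>.085)&(z<.105);print("pot",rect(P,m))
E
python3 go.py 446 -188 300 1.7
```

```text
jar (array([ 448.2, -181.5]), array([40.3, 41.8]), 3.0, 1745) 0.18981112544920387
lid (array([ 444.6, -187.8]), array([131.4, 130.5]), 80.4, 11873)
pot (array([646.8, -76.8]), array([65.2, 62.6]), 65.3, 2618)
t 2.65 pos [ 437.2 -151.1  300.1] az 1.71 tilt 0.15 roll 0.0002 shift [-37.2   7.7   0.1] open 85.3 grip 0.0 F [-0.3 -0.3 -0.6]
```

```bash
python3 -m handwheel '[{"tx":-18,"ty":4,"tz":20,"roll":0},{"tx":-18,"ty":4,"tz":20,"roll":0},{"tx":0,"ty":0,"tz":0,"roll":0},{"tx":0,"ty":0,"tz":0,"roll":0}]'
python3 - <<'E'
from look import *;from go import go
p,P=look("w2");z=P[...,2];H=cv2.cvtColor(p,cv2.COLOR_RGB2HSV)
def comp(m):
    n,l,s,c=cv2.connectedComponentsWithStats(m.astype(np.uint8));
    return [ (l==i) for i in range(1,n) if s[i,4]>300]
for k,lo,hi in(("top",.18,.195),("lid",.124,.135),("pot",.085,.105)):
    for m in comp((z>lo)&(z<hi)): print(k,rect(P,m),np.median(z[m]).round(4))
go(446,-188,150,1.7)
E
```

```text
t: 2.98
tool_pos: [0.4459, -0.1831, 0.2597]
tool_rot: [-2.18, -2.257, 0.001]
contact_force: [-0.9, -0.3, -0.0]
opening: 0.0855
grip_force: 0.0
top (array([ 448.6, -184.2]), array([40.8, 40.7]), 59.8, 2535) 0.1898
lid (array([ 445. , -190.5]), array([130.8, 130.6]), 80.4, 16408) 0.1299
pot (array([646.5, -82.4]), array([61.9, 66.2]), 25.6, 3536) 0.0999
t 3.03 pos [ 446.4 -183.1  261.2] az 2.04 tilt 0.08 roll 0.0059 shift [ -5.   -0.5 111.2] open 85.0 grip 0.0 F [0.8 0.3 0.1]
```

```bash
python3 -m handwheel '[{"tx":-2,"ty":2,"tz":25,"roll":0},{"tx":0,"ty":0,"tz":30,"roll":0},{"tx":0,"ty":0,"tz":30,"roll":0},{"tx":0,"ty":0,"tz":20,"roll":0},{"tx":0,"ty":0,"tz":7,"roll":0},{"tx":0,"ty":0,"tz":0,"roll":0},{"tx":0,"ty":0,"tz":0,"roll":0}]' 
python3 -m handwheel '[{"tx":0,"ty":0,"tz":0,"roll":0},{"tx":0,"ty":0,"tz":0,"roll":0},{"tx":0,"ty":0,"tz":0,"roll":0},{"tx":0,"ty":0,"tz":0,"roll":0},{"tx":0,"ty":0,"tz":0,"roll":0},{"tx":0,"ty":0,"tz":0,"roll":0},{"tx":0,"ty":0,"tz":0,"roll":0}]' 30 30
```

```text
t: 3.62
tool_pos: [0.4497, -0.1858, 0.1512]
tool_rot: [2.18, 2.259, 0.001]
contact_force: [0.3, 1.3, 0.1]
opening: 0.0849
grip_force: 0.0
t: 4.2
tool_pos: [0.4493, -0.1865, 0.1512]
tool_rot: [2.181, 2.259, 0.0]
contact_force: [-2.1, 1.0, 7.3]
opening: 0.0441
grip_force: 30.2
```

```bash
python3 -m handwheel '[{"tx":0,"ty":0,"tz":-15,"roll":0},{"tx":0,"ty":0,"tz":-25,"roll":0},{"tx":0,"ty":0,"tz":-35,"roll":0},{"tx":0,"ty":0,"tz":-35,"roll":0},{"tx":0,"ty":0,"tz":-30,"roll":0},{"tx":0,"ty":0,"tz":0,"roll":0}]' | tail -2; python3 go.py 633 35 290 6
```

```text
opening: 0.044
grip_force: 31.3
t 4.7 pos [ 451.3 -187.6  297.5] az 2.0 tilt 0.74 roll -0.0698 shift [202.4 203.9   8. ] open 44.0 grip 31.3 F [ 1.4 -0.2 -1.1]
```

```bash
python3 -m handwheel '[{"tx":0,"ty":0,"tz":0,"roll":-0.07},{"tx":15,"ty":15,"tz":0,"roll":0},{"tx":25,"ty":25,"tz":0,"roll":0},{"tx":25,"ty":25,"tz":0,"roll":0},{"tx":25,"ty":25,"tz":0,"roll":0},{"tx":25,"ty":25,"tz":0,"roll":0},{"tx":25,"ty":25,"tz":0,"roll":0},{"tx":25,"ty":25,"tz":0,"roll":0},{"tx":22,"ty":23,"tz":0,"roll":0},{"tx":15,"ty":15,"tz":0,"roll":0},{"tx":0,"ty":0,"tz":0,"roll":0},{"tx":0,"ty":0,"tz":0,"roll":0}]' | tail -2;  python3 -m handwheel '[{"tx":0,"ty":0,"tz":0,"roll":0},{"tx":0,"ty":0,"tz":0,"roll":0}]' >/dev/null
python3 - <<'E'
from look import *;from go import go
p,P=look("w3",True);z=P[...,2]
n,l,s,c=cv2.connectedComponentsWithStats(((z>.09)&(z<.105)).astype(np.uint8))
for i in range(1,n):
    if s[i,4]>200: m=l==i;print(c[i].round(),rect(P,m),np.median(z[m]).round(4))
go(633,35,290,6)
f,P0=None,None
pt,dt=optics.get_image("top");P=cloud(dt,optics.camera_params("top"));z=P[...,2]
M=np.zeros(z.shape,bool);M[205:265,332:395]=1
m=M&(z<.115)&(z>.0);print("slot?",rect(P,m)); cv2.imwrite("pics/c2.png",cv2.resize(pt[205:265,332:395],None,fx=8,fy=8,interpolation=3)[...,::-1])
E
```

```text
opening: 0.0443
grip_force: 31.4
[329.  58.] (array([623.6, 156.7]), array([60.8, 61.1]), 30.5, 3314) 0.0998
[144. 287.] (array([ 429.6, -121.6]), array([ 3.4, 77.3]), 80.2, 477) 0.0975
t 5.92 pos [629.   35.2 289.1] az 5.94 tilt 0.03 roll -0.001 shift [-0.6  4.  -0.9] open 43.7 grip 31.4 F [-0.4  0.1 -1.2]
slot? (array([ 454.4, -204.3]), array([235.3, 221.4]), 89.0, 947)
```

View pics/w3.png

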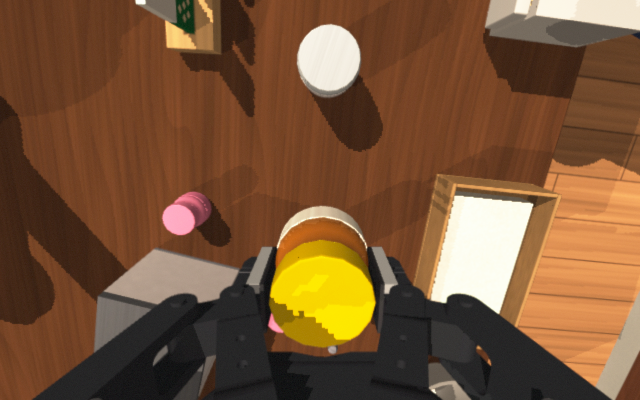

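The wrist view shows the jar gripped at (322,295), the can at (329,60), and clear table below. I'll measure the jar's offset in the hand.

Run:
```python
from look import *;from go import go
go(634.5,36,25,6)
o=ctrl.get_obs();prm=optics.camera_params("wrist");f=np.load("w3.npz")
P=cloud(f["d"],prm,tool_T(o)@prm["tool_from_camera"])
H=cv2.cvtColor(f["p"],cv2.COLOR_RGB2HSV);m=(H[...,0]>24)&(H[...,0]<34)&(H[...,1]>200)
m[:200]=0;z0=np.nanmedian(P[...,2][m]);m&=abs(P[...,2]-z0)<.004
q=(P[m]-o["tool_pos"])@tool_T(o)[:3,:3]*1e3
print("lid in tool: z",np.median(q[:,2]).round(1),"x",q[:,0].min().round(1),q[:,0].max().round(1),"y",q[:,1].min().round(1),q[:,1].max().round(1),m.sum())
```

```text
t 5.97 pos [629.   35.2 289.3] az 5.94 tilt 0.01 roll -0.0011 shift [  0.3   5.5 264.3] open 43.7 grip 31.4 F [-0.3 -0.3 -2.6]
lid in tool: z -38.6 x -14.4 22.9 y -19.0 21.0 5713
```

```bash
python3 -m handwheel '[{"tx":-1,"ty":2,"tz":20,"roll":0},{"tx":-1,"ty":2.5,"tz":35,"roll":0},{"tx":0,"ty":0,"tz":40,"roll":0},{"tx":0,"ty":0,"tz":40,"roll":0},{"tx":0,"ty":0,"tz":40,"roll":0},{"tx":0,"ty":0,"tz":35,"roll":0},{"tx":0,"ty":0,"tz":25,"roll":0},{"tx":0,"ty":0,"tz":15,"roll":0},{"tx":0,"ty":0,"tz":10,"roll":0},{"tx":0,"ty":0,"tz":4,"roll":0},{"tx":0,"ty":0,"tz":0,"roll":0},{"tx":0,"ty":0,"tz":0,"roll":0}]' >/dev/null; python3 go.py 632 38 21 6
```

```text
t 6.97 pos [635.8  34.4  27.4] az 6.01 tilt 0.2 roll 0.0001 shift [ 4.  -3.4  6.4] open 43.9 grip 31.4 F [ 0.1  0.2 -1.9]
```

```bash
python3 -m handwheel '[{"tx":0,"ty":-1.5,"tz":3,"roll":0},{"tx":0,"ty":0,"tz":1.5,"roll":0},{"tx":0,"ty":0,"tz":0,"roll":0},{"tx":0,"ty":0,"tz":0,"roll":0}]' >/dev/null; python3 go.py 634 36 21 6
python3 -m handwheel '[{"tx":0,"ty":0,"tz":1,"roll":0},{"tx":0,"ty":0,"tz":0,"roll":0},{"tx":0,"ty":0,"tz":0,"roll":0}]' >/dev/null; python3 go.py 634 36 21 6
```

```text
t 7.3 pos [632.9  34.5  21.3] az 6.02 tilt 0.04 roll 0.0003 shift [1.4 1.2 0.3] open 44.0 grip 31.5 F [ 0.4  0.3 -0.5]
t 7.55 pos [633.   34.5  21.3] az 6.02 tilt 0.0 roll 0.0004 shift [1.4 1.2 0.3] open 44.0 grip 32.0 F [-3.9 -0.   5.3]
```

```bash
python3 -m handwheel '[{"tx":0,"ty":0,"tz":0,"roll":0},{"tx":0,"ty":0,"tz":0,"roll":0},{"tx":0,"ty":0,"tz":0,"roll":0},{"tx":0,"ty":0,"tz":0,"roll":0},{"tx":0,"ty":0,"tz":0,"roll":0},{"tx":0,"ty":0,"tz":-15,"roll":0},{"tx":0,"ty":0,"tz":-35,"roll":0},{"tx":0,"ty":0,"tz":-40,"roll":0},{"tx":0,"ty":0,"tz":-40,"roll":0},{"tx":0,"ty":0,"tz":-40,"roll":0},{"tx":0,"ty":0,"tz":-35,"roll":0},{"tx":0,"ty":0,"tz":0,"roll":0}]' 80 >/dev/null;
python3 -m handwheel '[{"tx":0,"ty":0,"tz":-10,"roll":0},{"tx":0,"ty":0,"tz":-10,"roll":0},{"tx":0,"ty":0,"tz":0,"roll":0},{"tx":0,"ty":0,"tz":0,"roll":0}]' >/dev/null
python3 - <<'E'
from look import *;from go import go
p,P=look("w4");z=P[...,2]
for nm,a,b in(("can/pot",.09,.105),("jar",.053,.067)):
  n,l,s,c=cv2.connectedComponentsWithStats(((z>a)&(z<b)).astype(np.uint8))
  for i in range(1,n):
    if s[i,4]>200: m=l==i;print(nm,c[i].round(),rect(P,m),np.median(z[m]).round(4))
go(455,330,240,2.1)
E
```

```text
can/pot [326.  48.] (array([623.8, 156.8]), array([61.1, 61.3]), 52.4, 4502) 0.0998
can/pot [326. 290.] (array([649.5, -78.9]), array([61.7, 65.5]), 75.7, 2187) 0.1005
can/pot [116. 307.] (array([ 426.3, -121.6]), array([ 3.6, 72.3]), 80.8, 525) 0.0963
jar [578.  13.] (array([863.4, 220.8]), array([  6.7, 119.6]), 87.0, 736) 0.0599
jar [322. 179.] (array([633.1,  36.5]), array([40.6, 40.7]), 62.4, 1159) 0.0599
jar [525. 234.] (array([860. , -31.8]), array([142.1, 145.2]), 0.1, 2032) 0.0588
jar [159. 230.] (array([454.9, -42.9]), array([41.8, 41.1]), 54.8, 1089) 0.0601
jar [324. 257.] (array([645.7, -60.3]), array([62.8, 23.8]), 9.2, 266) 0.0602
jar [141. 290.] (array([ 431.7, -122. ]), array([ 3.1, 81.7]), 80.2, 519) 0.0598
jar [273. 339.] (array([ 593.1, -175.9]), array([41.1, 37.7]), 3.9, 739) 0.0598
t 8.93 pos [632.2  34.5 243.7] az 6.02 tilt 0.1 roll 0.0684 shift [ 301.8 -166.2    4.1] open 79.8 grip 0.0 F [0.1 0.2 0.2]
```

The jar stands at (633,36.5), within 2 mm of the midpoint. Now over to the red tile.

```bash
python3 -m handwheel '[{"tx":15,"ty":-8,"tz":0,"roll":0.068},{"tx":27,"ty":-15,"tz":0,"roll":0},{"tx":34,"ty":-19,"tz":0,"roll":0},{"tx":34,"ty":-19,"tz":0,"roll":0},{"tx":34,"ty":-19,"tz":0,"roll":0},{"tx":34,"ty":-19,"tz":0,"roll":0},{"tx":34,"ty":-19,"tz":0,"roll":0},{"tx":34,"ty":-19,"tz":0,"roll":0},{"tx":30,"ty":-17,"tz":0,"roll":0},{"tx":18,"ty":-8,"tz":0,"roll":0},{"tx":8,"ty":-4,"tz":0,"roll":0},{"tx":0,"ty":0,"tz":0,"roll":0}]' >/dev/null;
python3 -m handwheel '[{"tx":0,"ty":0,"tz":0,"roll":0},{"tx":0,"ty":0,"tz":0,"roll":0},{"tx":0,"ty":0,"tz":0,"roll":0}]' >/dev/null
cat > tile.py <<'E'
from look import *;from go import go
def tops(tag,a=.122,b=.14,save=False):
    p,P=look(tag,save);z=P[...,2];o=ctrl.get_obs()
    n,l,s,c=cv2.connectedComponentsWithStats(((z>a)&(z<b)).astype(np.uint8))
    for i in range(1,n):
        if s[i,4]>80: m=l==i;print(c[i].round(),rect(P,m),np.median(z[m]).round(4))
E
python3 - <<'E'
from tile import *
tops("w5",save=True); go(455,330,240,2.1)
E
```

```text
[545.  23.] (array([622.1, 469.7]), array([60.8, 36.9]), 3.1, 2958) 0.1257
[322.  74.] (array([452.3, 429. ]), array([ 8.1, 43.7]), 89.6, 615) 0.1247
[318. 196.] (array([452.9, 331.5]), array([ 7.8, 44.2]), 2.1, 494) 0.1328
[320. 263.] (array([456.2, 267.6]), array([ 7.8, 44.2]), 3.2, 420) 0.1329
[320. 322.] (array([458.7, 202.1]), array([ 7.9, 44.2]), 2.1, 394) 0.1328
t 10.23 pos [455.4 328.4 244.6] az 2.01 tilt 0.02 roll -0.0016 shift [ 1.6 -0.3  4.6] open 79.8 grip 0.0 F [0.1 1.  0.8]
```

View pics/w5.png

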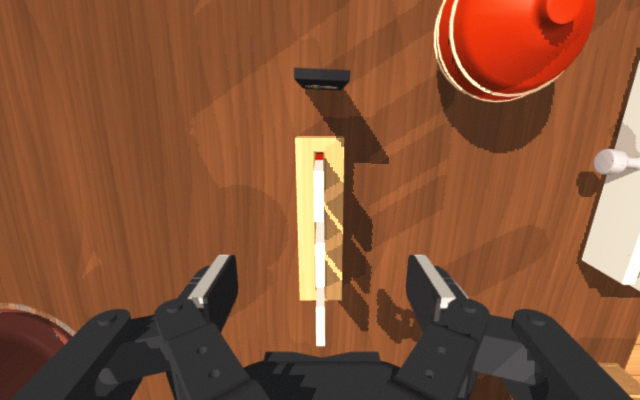

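Red tile's top is at pixel (318,196), beside the black one, with red visible at (319,156). It sits at (453,331.5) with its top at 133 mm, as it should be. Descending.

```bash
python3 -m handwheel '[{"tx":2,"ty":-2,"tz":20,"roll":-0.007},{"tx":1,"ty":-1,"tz":35,"roll":0},{"tx":0,"ty":0,"tz":35,"roll":0},{"tx":0,"ty":0,"tz":30,"roll":0},{"tx":0,"ty":0,"tz":18,"roll":0},{"tx":0,"ty":0,"tz":8,"roll":0},{"tx":0,"ty":0,"tz":0,"roll":0},{"tx":0,"ty":0,"tz":0,"roll":0},{"tx":0,"ty":0,"tz":0,"roll":0}]' 40 >/dev/null; python3 go.py 452.3 331.5 98 2.4
```

```text
t 10.98 pos [453.1 332.8 101. ] az 2.49 tilt 0.21 roll 0.0016 shift [-1.3 -0.8  3. ] open 39.9 grip 0.0 F [ 0.1  0.3 -0.4]
```

```bash
python3 -m handwheel '[{"tx":-1,"ty":-0.5,"tz":1,"roll":0},{"tx":0,"ty":0,"tz":0,"roll":0},{"tx":0,"ty":0,"tz":0,"roll":0}]' >/dev/null; python3 go.py 452.3 331.5 98 2.4
python3 -m handwheel '[{"tx":0,"ty":0,"tz":0,"roll":0},{"tx":0,"ty":0,"tz":0,"roll":0},{"tx":0,"ty":0,"tz":0,"roll":0},{"tx":0,"ty":0,"tz":0,"roll":0},{"tx":0,"ty":0,"tz":0,"roll":0},{"tx":0,"ty":0,"tz":0,"roll":0},{"tx":0,"ty":0,"tz":0,"roll":0},{"tx":0,"ty":0,"tz":0,"roll":0}]' 0 50 >/dev/null; python3 go.py 452.3 331.5 98 2.4
```

```text
t 11.23 pos [451.6 331.7  99. ] az 2.52 tilt 0.11 roll 0.0021 shift [-0.2  0.6  1. ] open 40.1 grip 0.0 F [0.7 0.4 0.4]
t 11.9 pos [451.3 331.5  98.1] az 2.52 tilt 0.03 roll 0.0021 shift [-0.   1.   0.1] open 7.3 grip 49.6 F [ 0.6 -0.2  1.9]
```

```bash
python3 -m handwheel '[{"tx":0,"ty":0,"tz":-8,"roll":0},{"tx":0,"ty":0,"tz":-15,"roll":0},{"tx":0,"ty":0,"tz":-20,"roll":0},{"tx":0,"ty":0,"tz":-30,"roll":0},{"tx":0,"ty":0,"tz":-35,"roll":0},{"tx":0,"ty":0,"tz":-35,"roll":0},{"tx":0,"ty":0,"tz":-20,"roll":0},{"tx":0,"ty":0,"tz":-10,"roll":0},{"tx":0,"ty":0,"tz":0,"roll":0},{"tx":0,"ty":0,"tz":0,"roll":0},{"tx":0,"ty":0,"tz":0,"roll":0}]' >/dev/null
python3 - <<'E'
from look import *;from go import go
o=ctrl.get_obs();T=tool_T(o);p,P=look("w6",True)
q=(P-o["tool_pos"])@T[:3,:3]*1e3
m=(abs(q[...,1])<12)&(abs(q[...,0])<35)&(q[...,2]<-20)&(q[...,2]>-50)
H=p.min(-1)
for mm in (m,m&(H>150)):
  s=q[mm];print(len(s),cv2.minAreaRect(s[:,:2].astype(np.float32)),np.percentile(s[:,2],[5,50,95]))
go(445,-191.5,275,-9.6)
E
```

```text
4391 ((0.026824951171875, 0.013086318969726562), (23.97528076171875, 45.408607482910156), 89.93618774414062) [-47.98912213 -35.07906797 -24.14478708]
2552 ((0.56878662109375, -1.6763181686401367), (44.98665237426758, 19.874990463256836), 11.33232307434082) [-36.00590476 -34.58862211 -23.58142733]
t 12.87 pos [449.9 330.7 267.8] az 2.52 tilt 0.29 roll 0.2115 shift [-515.8   82.2   -6. ] open 7.5 grip 49.5 F [-0.4 -0.3 -0.9]
```

View pics/w6.png

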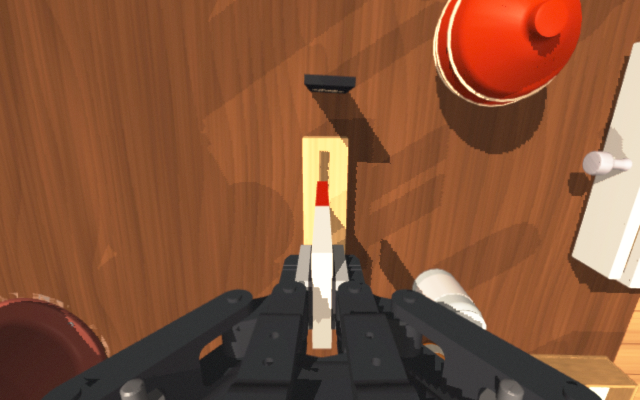

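```bash
cat > inh.py <<'E'
from look import *
def inh(tag):
    prm=optics.camera_params("wrist");f=np.load(tag+".npz")
    q=cloud(f["d"],prm,prm["tool_from_camera"])*1e3
    m=(abs(q[...,1])<8)&(abs(q[...,0])<35)&(abs(q[...,2]+35)<2)&(f["p"].min(-1)>120)
    s=q[m].astype(np.float32);print("top",len(s),cv2.minAreaRect(s[:,:2]),"x",s[:,0].min(),s[:,0].max())
    # front narrow edge
    for a,b in((-20,0),(0,20),(20,40),(40,60),(60,80),(80,95)):
        m=(abs(q[...,1])<10)&(q[...,0]>10)&(q[...,0]<35)&(q[...,2]>a)&(q[...,2]<b)
        m[:150]=0
        s=q[m]
        if len(s): print(a,b,len(s),"x",np.median(s[:,0]).round(1),"y",np.percentile(s[:,1],[2,50,98]).round(1))
E
python3 -c "
from inh import *;inh('w6')"
```

```text
Traceback (most recent call last):
  File "inh.py", line 6, in inh
    s=q[m].astype(np.float32);print("top",len(s),cv2.minAreaRect(s[:,:2]),"x",s[:,0].min(),s[:,0].max())
                                                 ~~~~~~~~~~~~~~~^^^^^^^^^
cv2.error: OpenCV(4.12.0) /io/opencv/modules/imgproc/src/convhull.cpp:143: error: (-215:Assertion failed) total >= 0 && (depth == CV_32F || depth == CV_32S) in function 'convexHull'
```

```bash
sed -i 's/cv2.minAreaRect(s\[:,:2\])/cv2.minAreaRect(s[:,:2].copy()) if len(s) else 0/; s/"x",s\[:,0\].min(),s\[:,0\].max()/"x",np.percentile(s[:,0],[1,99]) if len(s) else 0/' inh.py; python3 -c "
from inh import *;inh('w6')
f=np.load('w6.npz');print(f['d'][200:350:10,322].round(3));prm=optics.camera_params('wrist');q=cloud(f['d'],prm,prm['tool_from_camera'])*1e3;print(q[170:350:10,322].round(1))"
```

```text
top 1966 ((0.1663990020751953, -1.197892189025879), (45.22462463378906, 15.763325691223145), 5.9512619972229) x [-21.3634038   22.05273476]
-20 0 637 x 11.7 y [-9.5  0.2  9.6]
0 20 190 x 21.9 y [-3.3  0.7  4.3]
20 40 143 x 21.9 y [-3.3  0.7  4.2]
40 60 102 x 21.8 y [-3.2  0.7  4.4]
60 80 78 x 21.9 y [-3.1  0.7  4.2]
80 95 34 x 21.8 y [-3.   0.7  4.5]
[0.188 0.168 0.152 0.141 0.13  0.12  0.118 0.12  0.122 0.123 0.124 0.125
 0.126 0.128 0.13 ]
[[ -2.    0.8 260.3]
 [-15.4   0.8 260.3]
 [ 21.6   0.7  62.5]
 [ 21.7   0.7  37.7]
 [ 21.9   0.7  17.5]
 [ 22.3   0.7   0.8]
 [ 21.9   0.7 -11.3]
 [ 21.9   0.7 -22.8]
 [ 22.3   0.7 -33.1]
 [ 19.2   0.7 -35.3]
 [ 14.8   0.7 -35. ]
 [  9.8   0.7 -34. ]
 [  5.8   0.7 -34.7]
 [  1.5   0.7 -35.1]
 [ -3.    0.7 -35.3]
 [ -7.6   0.7 -35.5]
 [-13.1   0.7 -34.7]
 [-18.    0.7 -34.8]]
```

The tile is held upright and centred, red end down: x ±22 and y +0.6 in the wrist frame, with its lower end 90 mm past the TCP. I'll move just past the box so the wrist camera sees the slot ahead of the tile.

```bash
python3 -m handwheel '[{"tx":0,"ty":0,"tz":0,"roll":0.106},{"tx":0,"ty":0,"tz":0,"roll":0.106},{"tx":-20,"ty":3,"tz":0,"roll":0},{"tx":-30,"ty":4,"tz":0,"roll":0},{"tx":-35,"ty":5,"tz":0,"roll":0},{"tx":-35,"ty":5,"tz":0,"roll":0},{"tx":-35,"ty":5,"tz":0,"roll":0},{"tx":-35,"ty":5,"tz":0,"roll":0},{"tx":-35,"ty":5,"tz":0,"roll":0},{"tx":-35,"ty":5,"tz":0,"roll":0},{"tx":-35,"ty":5,"tz":0,"roll":0},{"tx":-35,"ty":5,"tz":0,"roll":0}]' >/dev/null
python3 -m handwheel '[{"tx":-35,"ty":5,"tz":0,"roll":0},{"tx":-35,"ty":5,"tz":0,"roll":0},{"tx":-35,"ty":5,"tz":0,"roll":0},{"tx":-35,"ty":5,"tz":0,"roll":0},{"tx":-35,"ty":5,"tz":0,"roll":0},{"tx":-35,"ty":5,"tz":0,"roll":0},{"tx":-20,"ty":3,"tz":0,"roll":0},{"tx":-10,"ty":2,"tz":0,"roll":0},{"tx":0,"ty":0,"tz":0,"roll":0},{"tx":0,"ty":0,"tz":0,"roll":0},{"tx":0,"ty":0,"tz":0,"roll":0},{"tx":0,"ty":0,"tz":0,"roll":0}]' >/dev/null
python3 - <<'E'
from inh import *;from go import go
p,P=look("w7",True);go(436,-245,268,-9.6)
inh("w7")
E
```

```text
t 14.92 pos [ 436.8 -243.1  270.8] az -9.52 tilt 0.01 roll 0.0014 shift [-2.  -0.5  2.8] open 7.2 grip 49.5 F [-0.2  0.  -0.8]
top 1952 ((0.4716320037841797, -1.1948461532592773), (44.88798904418945, 15.914674758911133), 6.273021697998047) x [-21.28394564  22.21384035]
-20 0 640 x 11.8 y [-9.5  0.1  9.6]
0 20 200 x 22.0 y [-3.4  0.6  4.2]
20 40 135 x 22.0 y [-3.4  0.6  4.2]
40 60 104 x 21.9 y [-3.3  0.6  4.4]
60 80 78 x 21.9 y [-3.2  0.6  4.2]
80 95 34 x 21.9 y [-3.1  0.6  4.4]
```

View pics/w7.png

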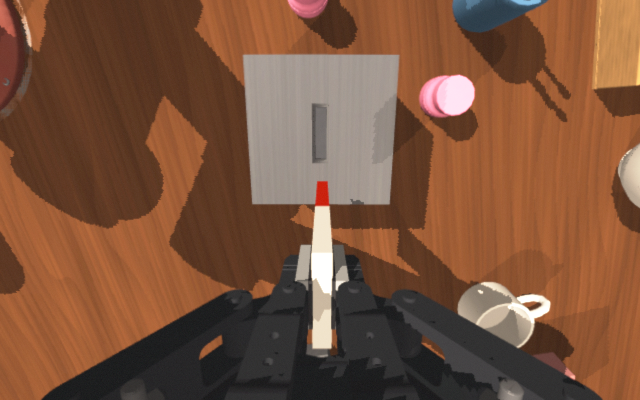

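The slot is visible at (319,133), aligned with the tile and ahead of it. I'll measure it in the tool frame.

```bash
cat > slot.py <<'E'
from inh import *
def slot(tag):
    prm=optics.camera_params("wrist");f=np.load(tag+".npz")
    q=cloud(f["d"],prm,prm["tool_from_camera"])*1e3
    L=np.zeros(q.shape[:2],bool);L[20:230,220:430]=1
    zl=np.median(q[80:110,280:300,2]) if tag=="w7" else None
    m=L&(abs(q[...,2]-zl)<2.5)
    n,l,s,c=cv2.connectedComponentsWithStats(m.astype(np.uint8));m=l==1+np.argmax(s[1:,4])
    r=cv2.minAreaRect(q[m][:,:2].astype(np.float32).copy());print("lid z",zl,r)
    # hole: undefined lid interior, map pixels onto lid plane
    K=prm["mtx"];T=prm["tool_from_camera"]
    k=cv2.dilate(m.astype(np.uint8),None)
    hole=np.zeros_like(m);hole[95:170,305:335]=1;hole&=(abs(q[...,2]-zl)>1.0)|np.isnan(q[...,2])
    v,u=np.nonzero(hole);print("hole px",u.min(),u.max(),v.min(),v.max(),hole.sum())
    g=cv2.undistortPoints(np.stack([u,v],-1).reshape(-1,1,2).astype(float),K,np.array([prm["k1"],0,0,0.])).reshape(-1,2)
    d=np.c_[g,np.ones(len(g))]@T[:3,:3].T
    s=(zl/1e3-T[2,3])/d[:,2];X=(T[:3,3]+d*s[:,None])*1e3
    print("hole",cv2.minAreaRect(X[:,:2].astype(np.float32).copy()))
E
python3 - <<'E'
from slot import *
slot("w7")
p=np.load("w7.npz")["p"];cv2.imwrite("pics/c7.png",cv2.resize(p[85:180,280:360],None,fx=6,fy=6,interpolation=cv2.INTER_NEAREST)[...,::-1])
E
```

```text
Traceback (most recent call last):
  File "slot.py", line 8, in slot
    n,l,s,c=cv2.connectedComponentsWithStats(m.astype(np.uint8));m=l==1+np.argmax(s[1:,4])
                                                                        ~~~~~~~~~^^^^^^^^^
ValueError: attempt to get argmax of an empty sequence
```

NaNs in the depth broke the median, so I'll switch to nanmedian.

```bash
sed -i 's/np.median(q\[80:110,280:300,2\]) if tag=="w7" else None/np.nanmedian(q[80:110,280:300,2])/' slot.py
python3 - <<'E'
from slot import *
p=np.load("w7.npz")["p"];cv2.imwrite("pics/c7.png",cv2.resize(p[85:180,280:360],None,fx=6,fy=6,interpolation=cv2.INTER_NEAREST)[...,::-1])
slot("w7")
E
```

```text
lid z 140.89715330001417 ((53.10566711425781, -0.58123779296875), (131.2259979248047, 129.3191680908203), 89.99539184570312)
hole px 305 334 95 169 1089
hole ((53.61283874511719, -1.625631332397461), (26.56651496887207, 64.34825134277344), 89.97239685058594)
```

View pics/c7.png

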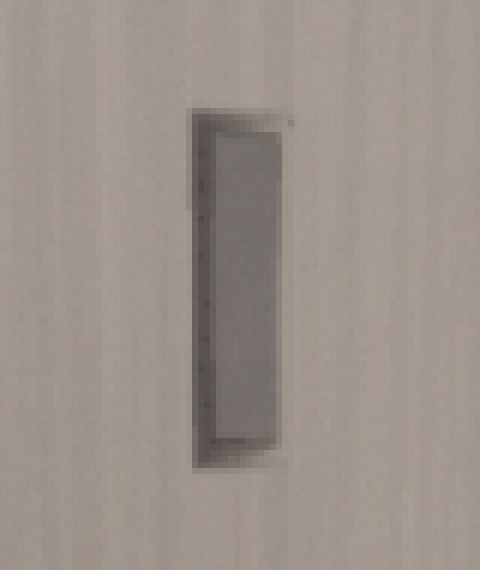

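Run:
```python
from slot import *
prm=optics.camera_params("wrist");K=prm["mtx"];T=prm["tool_from_camera"]
uv=np.array([[312,103],[312,162.7],[320.8,133],[315.7,107],[326.7,107],[315.7,158],[326.5,158]],float)-.5
g=cv2.undistortPoints(uv.reshape(-1,1,2),K,np.array([prm["k1"],0,0,0.])).reshape(-1,2)
d=np.c_[g,np.ones(len(g))]@T[:3,:3].T
for zz in(.1409,.1439): print((T[:3,3]+d*((zz-T[2,3])/d[:,2])[:,None])[:,:2].round(4)*1e3)
```

```text
[[79.6 -8.5]
 [27.7 -8.9]
 [54.2 -0.9]
 [76.3 -5.3]
 [76.3  4.3]
 [32.  -5.5]
 [32.   4.3]]
[[79.7 -8.6]
 [27.2 -9. ]
 [54.  -0.9]
 [76.3 -5.3]
 [76.3  4.3]
 [31.5 -5.6]
 [31.5  4.3]]
```

```bash
python3 go.py 444.5 -190.1 232 -9.52
python3 -m handwheel '[{"tx":10,"ty":-0.4,"tz":0,"roll":0},{"tx":16,"ty":-0.4,"tz":5,"roll":0},{"tx":16,"ty":-0.4,"tz":8,"roll":0},{"tx":8,"ty":0,"tz":8,"roll":0},{"tx":3.5,"ty":0,"tz":8,"roll":0},{"tx":0,"ty":0,"tz":4,"roll":0},{"tx":0,"ty":0,"tz":2,"roll":0},{"tx":0,"ty":0,"tz":0,"roll":0},{"tx":0,"ty":0,"tz":0,"roll":0},{"tx":0,"ty":0,"tz":0,"roll":0},{"tx":0,"ty":0,"tz":0,"roll":0},{"tx":0,"ty":0,"tz":0,"roll":0}]' >/dev/null;python3 go.py 444.5 -190.1 232 -9.52
python3 - <<'E'
from inh import *;from go import go
p,P=look("w8");go(444.5,-190.1,232,-9.52)
cv2.imwrite("pics/c8.png",cv2.resize(p[70:290,230:410],None,fx=2.7,fy=2.7,interpolation=cv2.INTER_NEAREST)[...,::-1])
prm=optics.camera_params("wrist");q=cloud(np.load("w8.npz")["d"],prm,prm["tool_from_camera"])*1e3
z=q[...,2];zl=np.nanmedian(z[150:190,270:290]);m=(abs(z-zl)<3)&(abs(q[...,1])<80)&(abs(q[...,0])<90)
s=q[m];print("lid z",zl,cv2.minAreaRect(s[:,:2].astype(np.float32).copy()),"y",np.percentile(s[:,1],[.5,99.5]),"x",np.percentile(s[:,0],[.5,99.5]))
inh("w8")
E
```

```text
t 14.92 pos [ 436.8 -243.1  270.8] az -9.52 tilt 0.01 roll 0.0 shift [53.5 -1.2 38.8] open 7.2 grip 49.5 F [-0.2  0.  -0.8]
t 15.92 pos [ 444.5 -191.8  236.2] az -9.65 tilt 0.04 roll -0.0023 shift [ 1.6 -0.3  4.2] open 7.7 grip 49.5 F [-0.1 -0.5 -1. ]
t 15.97 pos [ 444.5 -191.7  236.1] az -9.65 tilt 0.03 roll -0.0023 shift [ 1.6 -0.2  4.1] open 7.4 grip 49.5 F [-0.6 -0.7 -0.5]
lid z 106.29324241712298 ((1.2384567260742188, 0.17765045166015625), (130.72463989257812, 129.86053466796875), 89.98570251464844) y [-64.38300567  64.69620822] x [-61.88997117  66.0635311 ]
top 1971 ((0.32349395751953125, 1.4110803604125977), (15.829201698303223, 45.001434326171875), 82.45367431640625) x [-21.22226315  22.23007278]
-20 0 632 x 11.7 y [-9.5  0.1  9.6]
0 20 198 x 22.0 y [-3.4  0.6  4.3]
20 40 136 x 22.0 y [-3.4  0.6  4.1]
40 60 103 x 22.0 y [-3.3  0.6  4.4]
60 80 78 x 21.8 y [-3.2  0.6  4.2]
80 95 33 x 21.9 y [-3.1  0.6  4.4]
```

View pics/c8.png

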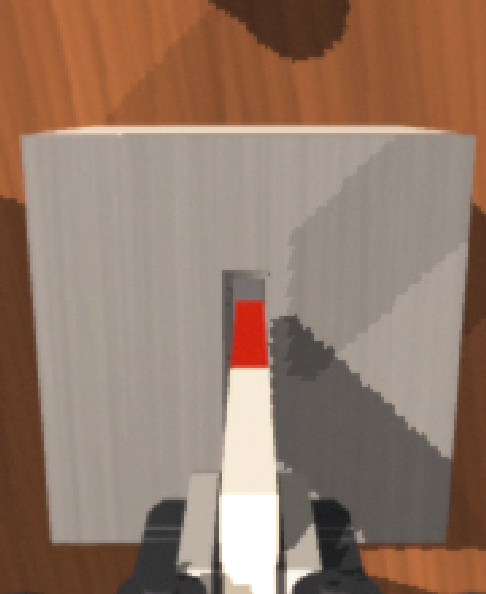

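The view shows the red end over the slot, with the slot's far end at crop (246,270) about 2 mm further on. A small correction, then check.

```bash
python3 -m handwheel '[{"tx":1.6,"ty":-0.5,"tz":3,"roll":-0.001},{"tx":0,"ty":0,"tz":3,"roll":0},{"tx":0,"ty":0,"tz":0,"roll":0},{"tx":0,"ty":0,"tz":0,"roll":0},{"tx":0,"ty":0,"tz":0,"roll":0},{"tx":0,"ty":0,"tz":0,"roll":0},{"tx":0,"ty":0,"tz":0,"roll":0}]' >/dev/null
cat > chk.py <<'E'
from inh import *;from go import go
import sys
p,P=look(sys.argv[1]);go(444.5,-190.1,220,-9.52)
prm=optics.camera_params("wrist");q=cloud(np.load(sys.argv[1]+".npz")["d"],prm,prm["tool_from_camera"])*1e3
z=q[...,2];zl=np.nanmedian(z[150:190,270:290]);m=(abs(z-zl)<3)&(abs(q[...,1])<80)&(abs(q[...,0])<90)
s=q[m];print("lid z",zl,cv2.minAreaRect(s[:,:2].astype(np.float32).copy()))
a=[];
for x0 in range(0,50,10):
    t=s[(abs(s[:,0]-x0)<5)];a.append((t[:,1].min()+t[:,1].max())/2)
b=[]
for y0 in(-50,-40,-30,30,40,50):
    t=s[abs(s[:,1]-y0)<4];b.append((t[:,0].min(),t[:,0].max()))
print("y mid",np.round(a,2),"x ends",np.round(b,1).tolist())
inh(sys.argv[1])
E
python3 chk.py w9
```

```text
t 16.6 pos [ 444.2 -189.7  229.9] az -9.57 tilt 0.01 roll -0.0008 shift [-0.3  0.3  9.9] open 7.4 grip 49.5 F [-0.3 -0.2 -1.1]
lid z 100.0216999256965 ((-0.7226028442382812, 0.6725234985351562), (130.7464599609375, 131.3096160888672), 0.20089685916900635)
y mid [0.82 0.86 0.71 0.92 0.82] x ends [[-65.8, 64.8], [-65.9, 64.7], [-56.5, 64.7], [-52.6, 64.2], [-66.0, 64.2], [-65.6, 64.2]]
top 1946 ((0.17959976196289062, -0.090667724609375), (44.74937057495117, 15.821136474609375), 0.29961898922920227) x [-21.33097105  22.15740252]
-20 0 626 x 11.8 y [-9.5  0.1  9.5]
0 20 198 x 22.0 y [-3.4  0.6  4.3]
20 40 138 x 22.0 y [-3.4  0.6  4.1]
40 60 100 x 22.0 y [-3.3  0.6  4.4]
60 80 80 x 21.9 y [-3.2  0.6  4.2]
80 95 33 x 21.8 y [-3.1  0.6  4.4]
```

```bash
python3 -m handwheel '[{"tx":-0.2,"ty":0.1,"tz":4,"roll":0},{"tx":0,"ty":0,"tz":4,"roll":0},{"tx":0,"ty":0,"tz":4,"roll":0},{"tx":0,"ty":0,"tz":4,"roll":0},{"tx":0,"ty":0,"tz":2,"roll":0},{"tx":0,"ty":0,"tz":0,"roll":0},{"tx":0,"ty":0,"tz":0,"roll":0},{"tx":0,"ty":0,"tz":0,"roll":0}]' >/dev/null;python3 go.py 444.3 -189.9 142 -9.52
```

```text
t 17.27 pos [ 444.3 -190.   212. ] az -9.57 tilt 0.02 roll -0.0008 shift [ 0.1 -0.1 70. ] open 7.2 grip 49.5 F [ 0.2  0.7 -0.6]
```

```bash
python3 -m handwheel '[{"tx":0,"ty":0,"tz":4,"roll":0},{"tx":0,"ty":0,"tz":5,"roll":0},{"tx":0,"ty":0,"tz":5,"roll":0},{"tx":0,"ty":0,"tz":5,"roll":0},{"tx":0,"ty":0,"tz":4,"roll":0},{"tx":0,"ty":0,"tz":2,"roll":0},{"tx":0,"ty":0,"tz":0,"roll":0},{"tx":0,"ty":0,"tz":0,"roll":0},{"tx":0,"ty":0,"tz":0,"roll":0},{"tx":0,"ty":0,"tz":0,"roll":0}]' >/dev/null;python3 go.py 444.3 -190 142 -9.57; python3 chk.py w10
```

```text
t 18.1 pos [ 444.4 -190.1  187.2] az -9.57 tilt 0.04 roll 0.0 shift [ 0.1 -0.1 45.2] open 7.1 grip 49.5 F [-0.3  0.1 -0.3]
t 18.15 pos [ 444.4 -190.1  187.2] az -9.57 tilt 0.04 roll -0.0008 shift [ -0.    0.1 -32.8] open 7.3 grip 49.5 F [-0.3  1.  -0.9]
lid z 57.27668857448795 ((2.6593399047851562, 0.6876602172851562), (124.68920135498047, 131.0286102294922), 0.13278691470623016)
y mid [0.49 0.49 0.43 0.64 0.65] x ends [[-59.6, 65.1], [-57.3, 64.7], [-47.8, 64.7], [-47.4, 64.7], [-57.0, 64.7], [-59.5, 64.7]]
top 1965 ((0.5765724182128906, -1.1868677139282227), (44.47898864746094, 15.898228645324707), 6.290548324584961) x [-21.23405357  22.24184776]
-20 0 638 x 11.8 y [-9.5  0.1  9.6]
0 20 192 x 22.0 y [-3.4  0.6  4.3]
20 40 139 x 22.0 y [-3.4  0.6  4.2]
40 60 887 x 25.4 y [-9.8 -0.   9.8]
60 80 50 x 21.8 y [-5.5 -0.4  6.1]
```

It is going in freely with no force and no slip. Lowering the rest of the way.

```bash
python3 -m handwheel '[{"tx":0,"ty":0,"tz":4,"roll":0},{"tx":0,"ty":0,"tz":6,"roll":0},{"tx":0,"ty":0,"tz":6,"roll":0},{"tx":0,"ty":0,"tz":6,"roll":0},{"tx":0,"ty":0,"tz":6,"roll":0},{"tx":0,"ty":0,"tz":6,"roll":0},{"tx":0,"ty":0,"tz":6,"roll":0},{"tx":0,"ty":0,"tz":3,"roll":0},{"tx":0,"ty":0,"tz":2,"roll":0},{"tx":0,"ty":0,"tz":0,"roll":0},{"tx":0,"ty":0,"tz":0,"roll":0},{"tx":0,"ty":0,"tz":0,"roll":0}]' >/dev/null;python3 go.py 444.3 -190 142 -9.57
python3 -m handwheel '[{"tx":0,"ty":0,"tz":0,"roll":0},{"tx":0,"ty":0,"tz":0,"roll":0},{"tx":0,"ty":0,"tz":0,"roll":0},{"tx":0,"ty":0,"tz":0,"roll":0},{"tx":0,"ty":0,"tz":0,"roll":0},{"tx":0,"ty":0,"tz":0,"roll":0}]' >/dev/null
python3 chk.py w11
python3 - <<'E'
from h import *;from station import optics
p,d=optics.get_image("scene");cv2.imwrite("pics/s2.png",cv2.resize(p[110:280,170:400],None,fx=3.4,fy=3.4,interpolation=3)[...,::-1])
E
```

```text
t 19.15 pos [ 444.5 -190.1  142.2] az -9.57 tilt 0.04 roll 0.0 shift [ 0.1 -0.2  0.2] open 7.3 grip 49.5 F [-0.3  1.2 -1. ]
t 19.7 pos [ 444.2 -189.9  141.8] az -9.57 tilt 0.0 roll -0.0008 shift [ -0.1   0.3 -78.2] open 7.3 grip 49.5 F [-0.4  0.3 -1.5]
lid z 11.970910311948163 ((-0.20818328857421875, 0.7516708374023438), (131.27359008789062, 130.478271484375), 89.97525024414062)
y mid [0.75 0.89 0.77 0.77 0.87] x ends [[-24.8, 65.0], [-29.0, 65.0], [-27.7, 64.9], [-27.6, 64.9], [-29.3, 65.0], [-24.3, 65.0]]
top 1950 ((0.2840728759765625, 1.512186050415039), (15.750434875488281, 44.97348403930664), 82.41551971435547) x [-21.3854888   22.08305574]
-20 0 632 x 11.8 y [-9.5  0.1  9.6]
0 20 1464 x 24.6 y [-9.7 -0.4  9.6]
```

View pics/s2.png

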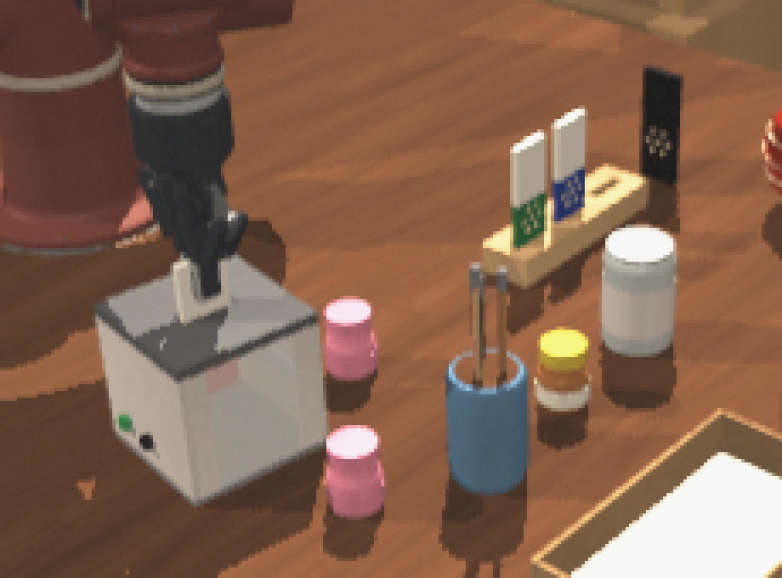

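The picture shows the tile's white end standing out of the lid at (205,290) with no red above it. The jar is upright between pot and can at (563,370), and the other tiles are in place. Forces are near zero, so I'm handing it in.

```bash
python3 -c "
from station import ctrl;print(ctrl.finish_job())"
```

```text
the job is handed in; nothing more can be done
None
```

I handed the job in at about 20 s: the glaze jar stands upright, released, within about 2 mm of midway between pot and can, and the red tile hangs held in the slot with its red part about 13 mm below the lid top, about 47 mm of white standing out, and near-zero force.

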